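# Hold a cuvette in the photometer beam

### The job

Push the open, loaded filter drawer in the photometer's lamp housing fully home, then pick up the cell with the blue stopper, gripping it by its frosted faces only and never touching its clear faces, and hold it upright in the light path midway between lamp and detector, with its clear faces square to the beam and the beam through the middle of the window. Finish still holding it there in the air, with the drawer shut; leave the white-stoppered cell, the vial and the beaker where they are.

Things in the scene. Friction and masses are not known exactly. Their poses are not given: they have to be found in the camera images.
- photometer: open photometer, fixed. Base 110 (x) x 230 (y) x 12 mm, yellow beam line on top. White lamp housing (x -45 to 45, y -107 to -42, z to 102 mm) and smaller white detector housing (x -37 to 37, y 42 to 92, z to 97 mm); a lens tube, 30 mm across, stands 5 mm out of each, 74 mm free between them. Origin: centre of underside; its front faces -x, y points from lamp to detector
- beam (a point): the point on the beam midway between lamp and detector, 65 mm above the worktop (53 mm above the base). The beam runs level along the photometer's y; axes as the photometer's
- filter_drawer (a joint): how far the filter drawer stands out of the front (-x side) of the lamp housing, m: 0 = fully home, at most 0.038; starts at 0.022 to 0.035. It slides along the photometer's x; a push of about 2 N towards +x closes it against a stop, and it stays where it is left
- drawer_front (a point): centre of the outer side of the drawer's flat grey front plate (48 mm wide along y, 32 mm high, 5 mm thick), 65 mm above the worktop; moves with the drawer, and when shut the plate lies against the housing. Axes as the photometer's
- cell_blue: the cell to be held: stoppered glass cell, 22 x 22 mm, 66 mm tall: glass to 56 mm, then a blue stopper 18 x 18 x 10 mm. Origin: centre of the underside, z up. Its opaque whitish frosted faces are its +x and -x faces (22 mm apart, full height: grip here, closing along its x); its transparent clear faces are +y and -y. A half turn changes nothing. Loose, 40 to 85 g, stands on the mat at any yaw
- cell_blue_window (a point): middle of the blue-stoppered cell's clear windows: on its centre line, 22 mm above its underside; axes as the cell's. The windows are 16 mm wide
- cell_blue_clear_a: the clear face on the cell's +y side, 16 mm wide, 56 mm tall, not to be touched by the fingers. Origin 9.5 mm from the cell's centre line, at the underside; axes as the cell's
- cell_blue_clear_b: the clear face on the cell's -y side, likewise
- cell_white: bystander on the same mat: stoppered glass cell, 22 x 22 mm, 66 mm tall: glass to 56 mm, then a white stopper 18 x 18 x 10 mm. Origin: centre of the underside, z up. Its opaque whitish frosted faces are its +x and -x faces (22 mm apart, full height: grip here, closing along its x); its transparent clear faces are +y and -y. A half turn changes nothing. Loose, 40 to 85 g, stands on the mat at any yaw
- cell_mat: teal silicone mat, fixed, 110 (x) x 190 (y) x 3 mm; origin: centre of its underside. The two cells stand on it about 110 mm apart along its y, either one on either side
- vial: bystander: glass vial with orange cap, 26 mm across, 62 mm tall, loose; origin: centre of its underside
- cup: bystander: translucent empty beaker, 77 mm across, 92 mm tall, loose; origin: centre of its underside
Things that resemble listed ones, but are neither listed nor needed, are in the scene too. What is shaped like the cell_blue but purple or red is not meant.

How it is judged:
By the outcome, as a careful person would: the job done as asked, in the order asked, and still so for the second after the job is handed in, while the arm keeps its last pose, push and grip.
It also fails if it takes over 53 s, if anything falls off the work surface, if the arm or the gripper's body presses on something with over 40 N, if the wrist force passes 120 N, or if a joint passes its speed limit or range.

### The arm

A 6-joint arm with a two-finger parallel gripper is mounted at the origin on a cart in front of the work surface, level with it; the furniture and walls round the work are solid. World frame = base frame: x ahead of the robot, y to its left, z up, the work surface at z = 0. Lengths are in m, angles in rad, forces in N, time in s.
With the tool pointing down it reaches from about 0.4 to 0.825 m from the base axis. Payload 7 kg.
Tool frame: the origin (TCP) lies at the very end of the fingers, on their centre line; the grasp point (between the pads) lies 19 mm behind it; z points along the fingers, y is the line along which they close (so a half turn about z gives the same grasp; the last joint's range is limited). The gripper opens to 85 mm and grips with 20 to 120 N. Pads are 22 mm wide; open, the fingers measure 114 mm over their backs; the gripper's body (76 mm by 85 mm) begins 54 mm behind the grasp point. The pads swing forward as they close: fully open they stand 13 mm farther back than shut.
Start: joints at [-0.967, 0.359, 0.012, 0, -1.224, -0.288], TCP at [0.21, -0.642, 0.231] pointing down, gripper open.
Joint ranges: [-3.07, 3.07], [-1.43, 2.12], [-1.02, 1.25], [-3.03, 1.67], [-3.05, -0], [-3.03, 3.03]. Speed limits (rad/s): [2.39, 2.39, 3.01, 3.14, 3.14, 3.14].

### API

Orientations are given as a unit quaternion [w, x, y, z].
In Python, from workcell import manip, vision gives the robot as it stands.
- The arm moves only by the tool apply_moves, never from a script. Its arguments are lists of equal length, an entry for each row: "travel": the shift along the tool's x, y, z in mm, a list of three; "rotation": the turn, a rotation vector about the tool's x, y, z in degrees, a list of three; "hand": the opening, from 0 (shut) to 1 (fully open). In form: {"travel": [[x, y, z], ...], "rotation": [[ax, ay, az], ...], "hand": [hand, ...]}. A call has exactly 5 rows; each row shifts and turns the commanded pose from where the row before left it, along the tool's axes as they then stand; what a row does not reach is not made up. A row lasts 1/10 s, in which the tool goes at most 50 mm and 8.59 degrees, less where a joint would pass 70% of its speed; a pose out of reach is approached as far as the arm can. A call is refused whole if a number of a shift passes 50 or a number of a turn 8.59, either way. A call with a gripper value outside its range is refused whole. The fingers move at their own pace and stop on an object; the grip force is fixed at half the most. Time passes only in rows, so rows that do not move let the fingers close, or fill a call up. It gives the time, the measured TCP pose, the force, the opening and the grip force at its end, in the units of the state.
- manip.get_obs(): the state, without advancing time (a new reading comes with each control period).
- vision.read_camera(name): name is "scene" or "side" or "wrist"; returns the picture (384x512x3 uint8, red, green, blue); there is no depth.
- vision.camera_params(name): a dict with "fx", "fy", "cx", "cy" (pixels), "xyz" and "orientation" of the camera in the world. Camera axes: x right, y down, z forward; pixel columns grow to the right and rows downward; lengths in m; the calibration is good to about 2 mm. A picture is of the moment at which its call begins: read the wrist's pose just before it. camera_params takes no time and is no camera call; for the wrist camera it gives the pose at the moment of the call.
- manip.close_job(): hands the job in; it is judged then, once.
The state is a dict: "time": time; "joint_pos": joint angles; "qd": joint speeds; "tau": joint torques, N m; "tool_pos": TCP position; "ee_rot": TCP orientation; "force": force on the tool from outside, world axes, zero at the start; "ft_torque": the same for the moment, N m; "width": finger opening in m; "grasp_force": force on a finger pad.
Only numpy, scipy, OpenCV 4.12 (cv2) and the standard library are available. Lean on these libraries where they do the work, as an engineer would, in place of code of your own. Each camera call takes 0.05 s, during which the arm holds its last target. There are 200 camera calls.

## Working session

There is one attempt and no reset: what is moved stays moved. The work goes in short steps, Python scripts to look and compute and a tool call to move; the robot and the scene stay as the last step left them, time stands still between calls to the robot, and variables do not carry over. Pictures are saved under pics/ and viewed, at most 13 in all, crops included, and the job is handed in when it is done.

Besides the shell and the picture viewer there is one more tool, called after "Call:" by a JSON object that holds its "api" and its "payload". apply_moves: Moves the arm, as the interface text tells. Its arguments: {"type":"object","properties":{"travel":{"type":"array","items":{"type":"array","items":{"type":"number"}}},"rotation":{"type":"array","items":{"type":"array","items":{"type":"number"}}},"hand":{"type":"array","items":{"type":"number"}}},"required":["travel","rotation","hand"]}

```bash
mkdir -p pics; cat > h.py <<'E'
import numpy as np, cv2
from scipy.spatial.transform import Rotation as R
from workcell import manip, vision
def rot(q): return R.from_quat([q[1],q[2],q[3],q[0]])
def ray(p,u,v):
    d=rot(p["orientation"]).apply([(u-p["cx"])/p["fx"],(v-p["cy"])/p["fy"],1]); return np.array(p["xyz"]),d
def onz(p,u,v,z):
    o,d=ray(p,u,v); return o+d*(z-o[2])/d[2]
def proj(p,X):
    c=rot(p["orientation"]).inv().apply(np.array(X)-p["xyz"]); return c[0]/c[2]*p["fx"]+p["cx"],c[1]/c[2]*p["fy"]+p["cy"]
def tri(p1,a,p2,b):
    o1,d1=ray(p1,*a);o2,d2=ray(p2,*b)
    t=np.linalg.lstsq(np.c_[d1,-d2],o2-o1,rcond=None)[0]
    A=o1+d1*t[0];B=o2+d2*t[1]; return (A+B)/2,np.linalg.norm(A-B)
def grab(n):
    p=vision.camera_params(n); im=vision.read_camera(n); return p,im
def save(f,im,s=1):
    cv2.imwrite("pics/"+f,cv2.resize(im[:,:,::-1],None,fx=s,fy=s,interpolation=cv2.INTER_CUBIC))
E
python3 - <<'E'
from h import *
for n in["scene","side","wrist"]:
    p,im=grab(n); save(n+"0.png",im,1.5); cv2.imwrite(n+"0_raw.png",im[:,:,::-1]); print(n,p)
o=manip.get_obs();print(o)
E
```

```text
scene {'fx': 462.0902483600162, 'fy': 462.0902483600162, 'cx': 261.61744001182717, 'cy': 204.29445077824084, 'xyz': array([-0.12514848,  0.73498561,  0.57054922]), 'orientation': array([ 0.19482988, -0.32704307,  0.78560625, -0.48775709])}
side {'fx': 482.8639964716139, 'fy': 482.8639964716139, 'cx': 250.82649402248597, 'cy': 193.96635664969415, 'xyz': array([ 0.50551397, -1.01259028,  0.4664713 ]), 'orientation': array([-0.5601815 ,  0.82659257, -0.05075364,  0.01911778])}
wrist {'fx': 265.322672623121, 'fy': 265.322672623121, 'cx': 258.6028845891762, 'cy': 189.38389763131988, 'xyz': array([ 0.14308752, -0.66349746,  0.37267774]), 'orientation': array([0.08110257, 0.58160836, 0.80146566, 0.11316753])}
{'time': 0.15, 'joint_pos': array([-9.66932946e-01,  3.59209697e-01,  1.12814862e-02, -2.32763806e-04,
       -1.22408035e+00, -2.88116733e-01]), 'qd': array([-0.00195032, -0.00249186,  0.00388915,  0.00027785, -0.00235231,
       -0.00111081]), 'tau': array([-1.87175778e-03, -5.83876848e+01,  2.93650299e+01,  6.94046795e+00,
       -4.25682680e-03, -3.84639861e-06]), 'tool_pos': array([ 0.20947889, -0.64130539,  0.23059632]), 'ee_rot': array([-1.62721006e-04, -1.57179184e-01,  9.87569909e-01,  5.94032640e-04]), 'force': array([-0.48853197,  0.71228744,  0.55096227]), 'ft_torque': array([-0.0038945 ,  0.03121977,  0.00508242]), 'grasp_force': 0.0, 'width': 0.08506282247919285}
```

View pics/scene0.png

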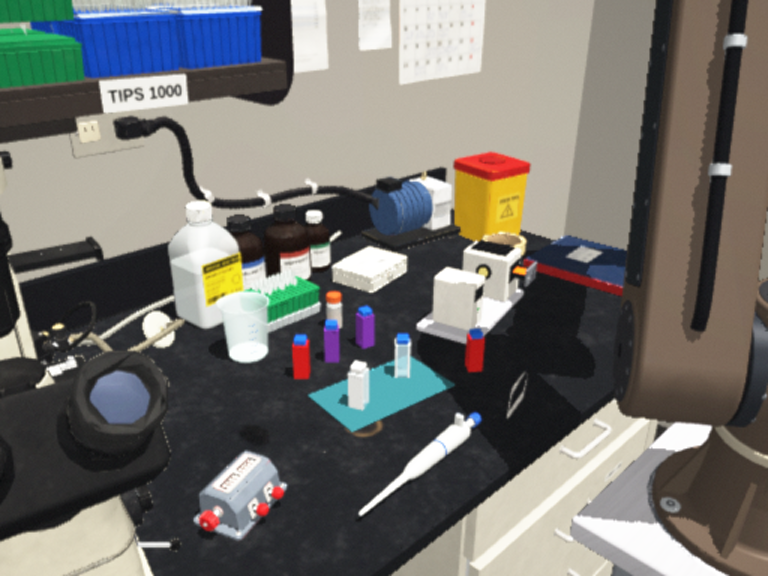

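View pics/side0.png

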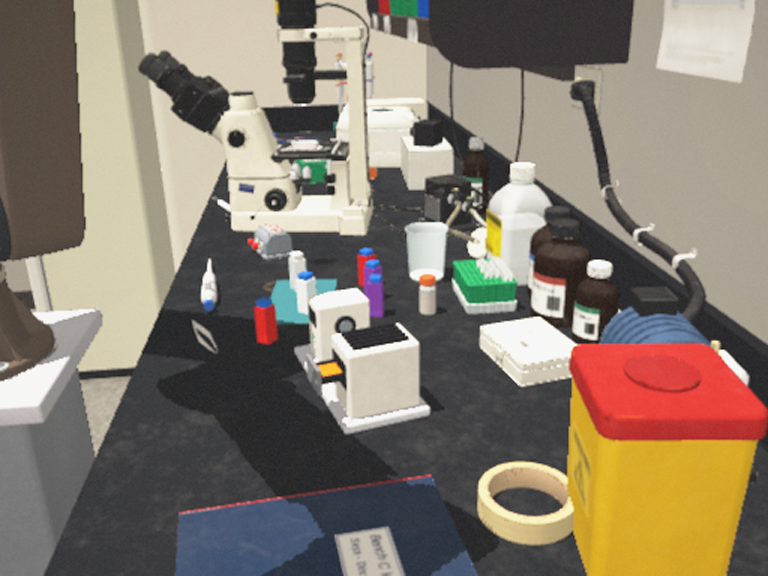

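The scene view (768 px wide) shows the candidates: blue-stoppered clear cell at (402,355) on the mat, white-stoppered cell (358,385), red look-alikes (301,357) and (475,350), and purple ones (331,342) and (365,327). I choose (402,355), seen at (305,290) in the side view. In the side view the photometer is at (365,360), with the drawer's grey plate and orange filter at (328,372).

```bash
python3 - <<'E'
from h import *
ps,pd=vision.camera_params("scene"),vision.camera_params("side")
s=lambda a:(a[0]/1.5,a[1]/1.5)
print("stopper",tri(ps,s((402,337)),pd,s((305,275))))
print("white",tri(ps,s((358,365)),pd,s((297,254))))
print("vial",tri(ps,s((334,294)),pd,s((428,278))))
print("lamp top", [onz(pd,*s(c),.102).round(3) for c in [(332,337),(402,323),(420,343),(344,361)]])
a=cv2.imread("scene0_raw.png")[140:270,190:370];b=cv2.imread("side0_raw.png")[160:290,170:310]
a=cv2.resize(a,None,fx=2.2,fy=4.4*.5,interpolation=2);b=cv2.resize(b,None,fx=2.8,fy=2.8,interpolation=2)
h=max(a.shape[0],b.shape[0]);c=np.zeros((h,a.shape[1]+b.shape[1],3),np.uint8);c[:a.shape[0],:a.shape[1]]=a;c[:b.shape[0],a.shape[1]:]=b
print(c.shape,a.shape);cv2.imwrite("pics/crop1.png",c)
E
```

```text
stopper (array([0.49720647, 0.07634752, 0.06438865]), np.float64(0.0022859164119988246))
white (array([0.48435265, 0.17851254, 0.06534244]), np.float64(0.00049699229677379))
vial (array([0.6898087 , 0.04416039, 0.05855377]), np.float64(0.0014316652142924585))
lamp top [array([ 0.526, -0.242,  0.102]), array([ 0.612, -0.216,  0.102]), array([ 0.625, -0.274,  0.102]), array([ 0.536, -0.305,  0.102])]
(364, 788, 3) (286, 396, 3)
```

View pics/crop1.png

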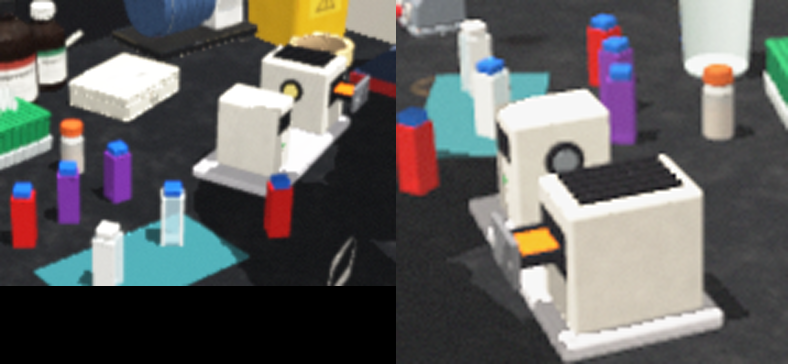

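The crop confirms it: the cell at (172,212), right panel (490,100), is clear glass with a blue stopper on the mat. The others are solid red or purple. The drawer plate stands out at the right panel's (505,240). I'm moving to look at the photometer from above.

Call:
{"api": "apply_moves", "payload": {"travel": [[-30, 25, 0], [-30, 25, 0], [-30, 25, 0], [-30, 25, 0], [-30, 25, 0]], "rotation": [[0, 0, 0], [0, 0, 0], [0, 0, 0], [0, 0, 0], [0, 0, 0]], "hand": [0, 0, 0, 0, 0]}}

```text
time: 0.65
tool_pos: [0.3138, -0.4747, 0.2311]
ee_rot: [-0.0, -0.157, 0.988, 0.0]
force: [1.4, -0.0, 0.7]
width: 0.0121
grasp_force: 0.0
```

Call:
{"api": "apply_moves", "payload": {"travel": [[-30, 25, 0], [-30, 25, 0], [-30, 25, 0], [-30, 25, 0], [-15, 15, 0]], "rotation": [[0, 0, 0], [0, 0, 0], [0, 0, 0], [0, 0, 0], [0, 0, 0]], "hand": [0, 0, 0, 0, 0]}}

```text
time: 1.15
tool_pos: [0.4071, -0.3229, 0.2313]
ee_rot: [0.0, -0.158, 0.987, 0.0]
force: [-0.1, -0.0, -0.4]
width: 0.0003
grasp_force: 0.0
```

```bash
python3 - <<'E'
from h import *
o=manip.get_obs();print(o["time"],o["tool_pos"],o["ee_rot"],np.abs(o["qd"]).max())
p,im=grab("wrist");save("w1.png",im,1.5);cv2.imwrite("w1_raw.png",im[:,:,::-1]);np.save("w1.npy",p,allow_pickle=True);print(p)
E
```

```text
1.15 [ 0.40708419 -0.32286895  0.23130881] [ 1.79819974e-04 -1.57970312e-01  9.87443843e-01  6.59094140e-05] 0.40960447773168557
{'fx': 265.322672623121, 'fy': 265.322672623121, 'cx': 258.6028845891762, 'cy': 189.38389763131988, 'xyz': array([ 0.34058749, -0.3450707 ,  0.37347905]), 'orientation': array([0.08170627, 0.58086728, 0.80196209, 0.11302254])}
```

View pics/w1.png

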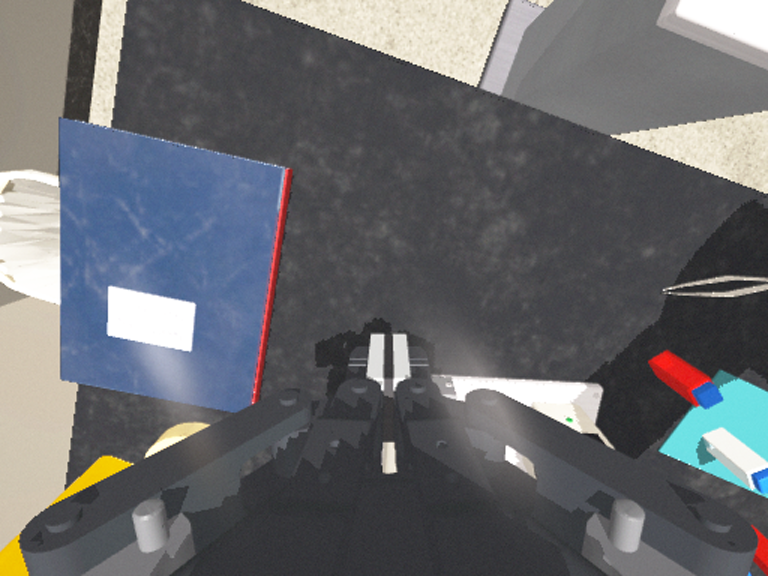

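The wrist view shows the gripper hiding the photometer, with only its base front edge visible from (440,376) to (600,385). The cell is at (735,455) on the mat, and a tipped-looking red decoy is at (685,378). I'll move past the photometer so the camera looks straight down on it.

Call:
{"api": "apply_moves", "payload": {"travel": [[-34, 2, -9], [-34, 2, -9], [-34, 2, -9], [-34, 2, -9], [-34, 2, -9]], "rotation": [[0, 0, 0], [0, 0, 0], [0, 0, 0], [0, 0, 0], [0, 0, 0]], "hand": [0, 0, 0, 0, 0]}}

```text
time: 1.7
tool_pos: [0.5655, -0.262, 0.2765]
ee_rot: [-0.0, -0.157, 0.988, 0.0]
force: [-0.2, -0.7, -0.4]
width: -0.0
grasp_force: 0.0
```

Call:
{"api": "apply_moves", "payload": {"travel": [[-34, 2, -9], [-34, 2, -9], [-34, 10, -9], [-10, 10, 0], [0, 0, 0]], "rotation": [[0, 0, 0], [0, 0, 0], [0, 0, 0], [0, 0, 0], [0, 0, 0]], "hand": [0, 0, 0, 0, 0]}}

```text
time: 2.2
tool_pos: [0.6642, -0.2034, 0.3021]
ee_rot: [-0.001, -0.158, 0.987, 0.0]
force: [-0.3, 0.0, -0.6]
width: -0.0001
grasp_force: 0.0
```

```bash
python3 - <<'E'
from h import *
o=manip.get_obs();print(o["time"],o["tool_pos"],o["ee_rot"],np.abs(o["qd"]).max())
p,im=grab("wrist");save("w2.png",im,1.5);cv2.imwrite("w2_raw.png",im[:,:,::-1]);np.save("w2.npy",p,allow_pickle=True);print(p)
E
```

```text
2.2 [ 0.66420789 -0.20336844  0.30206763] [-6.79606366e-04 -1.58132441e-01  9.87417607e-01  3.72696090e-04] 0.030559432757583296
{'fx': 265.322672623121, 'fy': 265.322672623121, 'cx': 258.6028845891762, 'cy': 189.38389763131988, 'xyz': array([ 0.59799974, -0.22564706,  0.44436869]), 'orientation': array([0.08091146, 0.58085643, 0.80210134, 0.11266132])}
```

View pics/w2.png

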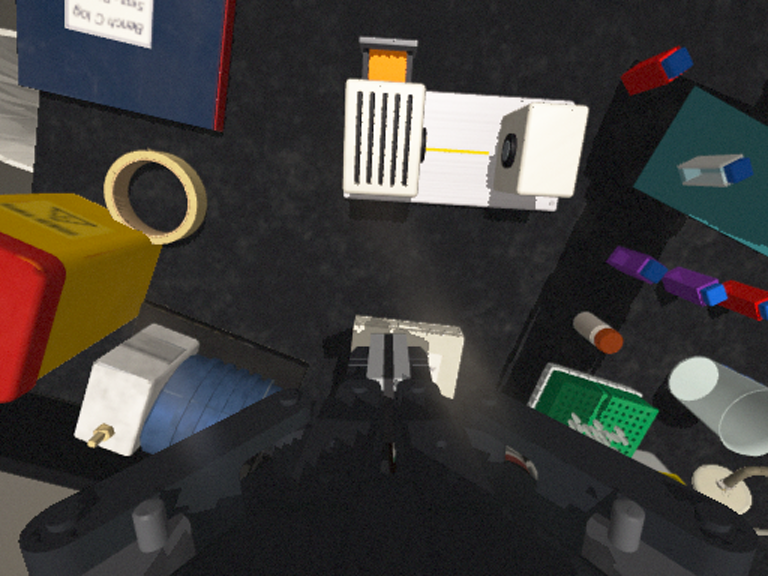

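The top view shows the lamp housing's top with corners (346,81), (424,86), (419,197) and (344,193). The drawer plate's edge runs from (361,38) to (417,40), and the yellow beam line from (428,150) to (488,153). The cell is at (715,170).

```bash
python3 - <<'E'
from h import *
p=np.load("w2.npy",allow_pickle=True).item(); im=cv2.imread("w2_raw.png")
s=lambda a:(a[0]/1.5,a[1]/1.5)
L=[onz(p,*s(c),.102)[:2] for c in [(346,81),(424,86),(419,197),(344,193)]]
L=np.array(L);print("lamp",L.round(4),"ctr",L.mean(0))
xs=(L[2]-L[1]+L[3]-L[0]);print("yaw x",np.degrees(np.arctan2(xs[1],xs[0])),np.linalg.norm(xs)/2)
hsv=cv2.cvtColor(im,cv2.COLOR_BGR2HSV)
m=cv2.inRange(hsv,(22,150,120),(35,255,255)); m[:, :280]=0;m[:,335:]=0;m[:80]=0;m[120:]=0
v,u=np.nonzero(m);P=np.array([onz(p,a,b,.0125)[:2] for a,b in zip(u,v)])
d=cv2.fitLine(P.astype(np.float32),cv2.DIST_L2,0,.01,.01).ravel();print("line",len(u),P.mean(0),d,np.degrees(np.arctan2(d[1],d[0]))%180-90)
D=[onz(p,*s(c),.081)[:2] for c in [(361,38),(417,40)]];print("plate",D)
B=[onz(p,*s(c),.012)[:2] for c in [(574,100),(556,211),(427,92),(345,199)]];print("base",B)
T=[onz(p,*s(c),.097)[:2] for c in [(527,100),(588,106),(573,198),(500,192)]];print("det",T)
m=cv2.inRange(hsv,(100,150,80),(125,255,255));m[:,:440]=0;m[:90]=0;m[135:]=0
v,u=np.nonzero(m);print("stopper",u.mean(),v.mean(),onz(p,u.mean(),v.mean(),.066))
E
```

```text
lamp [[ 0.5444 -0.2773]
 [ 0.5287 -0.2183]
 [ 0.6102 -0.1937]
 [ 0.6268 -0.2546]] ctr [ 0.57750115 -0.23597055]
yaw x 16.09126214082575 0.08529475819438627
line 67 [ 0.55665834 -0.16285592] [ 0.2519761  -0.96773344  0.5566583  -0.16285592] 14.594482
plate [array([ 0.50708408, -0.27795378]), array([ 0.49431379, -0.23455069])]
base [array([ 0.47568348, -0.0697615 ]), array([ 0.5813731 , -0.04058263]), array([ 0.5146501 , -0.21167235]), array([ 0.6399638 , -0.25945118])]
det [array([ 0.51150736, -0.13623599]), array([ 0.50024616, -0.08776528]), array([ 0.57006169, -0.06778505]), array([ 0.58491742, -0.12905514])]
stopper 492.34166666666664 113.20833333333333 [0.497322  0.0792496 0.066    ]
```

```bash
cat >> h.py <<'E'
O=np.array([.558,-.166,0]); YAW=15.5
def ph(x,y,z): return O+R.from_euler('z',YAW,degrees=True).apply([x,y,z])
E
python3 - <<'E'
from h import *
for n in["side","scene"]:
    p=vision.camera_params(n)
    print(n,[tuple(np.round(np.array(proj(p,ph(*c)))*1.5).astype(int)) for c in [(-.045,-.042,.102),(.045,-.042,.102),(.045,-.107,.102),(-.045,-.107,.102),(-.055,-.115,.012),(.055,-.115,.012)]])
print(ph(-.115,-.0745,.058), ph(-.055,-.0745,.058))
E
```

```text
side [(np.int64(331), np.int64(329)), (np.int64(400), np.int64(316)), (np.int64(422), np.int64(336)), (np.int64(349), np.int64(351)), (np.int64(346), np.int64(425)), (np.int64(432), np.int64(405))]
scene [(np.int64(507), np.int64(257)), (np.int64(461), np.int64(247)), (np.int64(475), np.int64(236)), (np.int64(520), np.int64(245)), (np.int64(522), np.int64(289)), (np.int64(469), np.int64(277))]
[ 0.46709176 -0.26852288  0.058     ] [ 0.52490958 -0.25248858  0.058     ]
```

Call:
{"api": "apply_moves", "payload": {"travel": [[41, -2, 0], [41, -2, 0], [41, -2, 0], [41, -2, 20], [41, -2, 24]], "rotation": [[0, 0, 2.7], [0, 0, 0], [0, 0, 0], [0, 0, 0], [0, 0, 0]], "hand": [0, 0, 0, 0, 0]}}

```text
time: 2.75
tool_pos: [0.4667, -0.2719, 0.2598]
ee_rot: [0.001, -0.134, 0.991, -0.001]
force: [1.8, -1.5, -0.6]
width: -0.0001
grasp_force: 0.0
```

Call:
{"api": "apply_moves", "payload": {"travel": [[0, 0, 45], [0, 1, 45], [0, 1, 45], [0, 1, 40], [0, 0, 27]], "rotation": [[0, 0, 0], [0, 0, 0], [0, 0, 0], [0, 0, 0], [0, 0, 0]], "hand": [0, 0, 0, 0, 0]}}

```text
time: 3.25
tool_pos: [0.4655, -0.2682, 0.055]
ee_rot: [-0.001, -0.133, 0.991, 0.001]
force: [0.6, -0.1, -0.4]
width: -0.0
grasp_force: 0.0
```

```bash
python3 - <<'E'
from h import *
p,im=grab("side");cv2.imwrite("s2_raw.png",im[:,:,::-1])
_,sc=grab("scene")
a=cv2.resize(im[190:300,170:310],None,fx=2.8,fy=2.8,interpolation=2);b=cv2.resize(sc[140:250,260:400],None,fx=2.8,fy=2.8,interpolation=2)
save("s2.png",np.hstack([a,b])); print(manip.get_obs()["tool_pos"], manip.get_obs()["force"])
E
```

```text
[ 0.46439288 -0.26788731  0.05404815] [-0.45002334 -0.80159605  0.98618925]
```

View pics/s2.png

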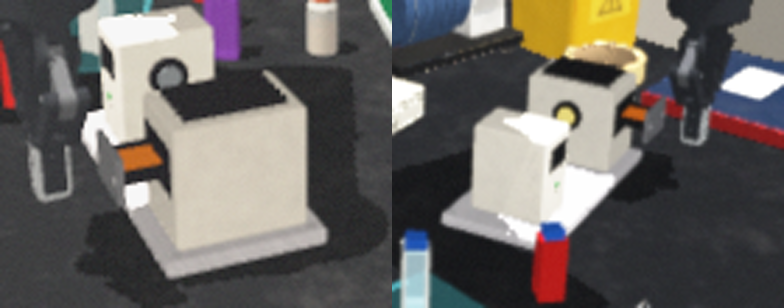

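The side crop shows the closed fingers at (52,195), in front of the drawer plate at (110,180) and level with it. I'll push along tool -x.

Call:
{"api": "apply_moves", "payload": {"travel": [[-20, 0, 0], [-8, 0, 0], [-8, 0, 0], [-8, 0, 0], [-6, 0, 0]], "rotation": [[0, 0, 0], [0, 0, 0], [0, 0, 0], [0, 0, 0], [0, 0, 0]], "hand": [0, 0, 0, 0, 0]}}

```text
time: 3.85
tool_pos: [0.5171, -0.2548, 0.0581]
ee_rot: [0.0, -0.134, 0.991, -0.0]
force: [-2.1, -1.3, 1.5]
width: 0.0001
grasp_force: 1.6
```

Call:
{"api": "apply_moves", "payload": {"travel": [[-2, 0, 0], [-2, 0, 0], [-2, 0, 0], [-1, 0, 0], [0, 0, 0]], "rotation": [[0, 0, 0], [0, 0, 0], [0, 0, 0], [0, 0, 0], [0, 0, 0]], "hand": [0, 0, 0, 0, 0]}}

```text
time: 4.35
tool_pos: [0.5172, -0.2545, 0.0576]
ee_rot: [-0.005, -0.133, 0.991, 0.0]
force: [-19.8, -9.7, 17.1]
width: 0.0002
grasp_force: 11.0
```

Drawer hit its stop where predicted. Retracting and heading to look at the cell.

Call:
{"api": "apply_moves", "payload": {"travel": [[15, 0, 0], [20, 0, 0], [10, 0, -40], [0, 0, -45], [0, 0, -45]], "rotation": [[0, 0, 0], [0, 0, 0], [0, 0, 0], [0, 0, 0], [0, 0, 0]], "hand": [0, 0, 0, 0, 0]}}

```text
time: 4.85
tool_pos: [0.4796, -0.2647, 0.189]
ee_rot: [0.0, -0.134, 0.991, 0.0]
force: [1.3, -0.4, 0.4]
width: 0.0002
grasp_force: 0.0
```

Call:
{"api": "apply_moves", "payload": {"travel": [[-24, 36, -12], [-24, 36, -12], [-24, 36, -12], [-24, 36, 0], [-24, 36, 0]], "rotation": [[0, 0, 0], [0, 0, 0], [0, 0, 0], [0, 0, 0], [0, 0, 0]], "hand": [0, 0, 0, 0.3, 0.6]}}

```text
time: 5.35
tool_pos: [0.5486, -0.0573, 0.2243]
ee_rot: [0.002, -0.134, 0.991, 0.0]
force: [0.7, -1.2, -0.6]
width: 0.0281
grasp_force: 0.0
```

Call:
{"api": "apply_moves", "payload": {"travel": [[-24, 36, 0], [-24, 36, 0], [-24, 36, 0], [-24, 36, 0], [0, 0, 0]], "rotation": [[0, 0, 0], [0, 0, 0], [0, 0, 0], [0, 0, 0], [0, 0, 0]], "hand": [1, 1, 1, 1, 1]}}

```text
time: 5.85
tool_pos: [0.6035, 0.1096, 0.2228]
ee_rot: [0.001, -0.136, 0.991, 0.0]
force: [0.2, -1.8, 0.4]
width: 0.0852
grasp_force: 0.0
```

```bash
python3 - <<'E'
from h import *
o=manip.get_obs();print(o["time"],o["tool_pos"],o["ee_rot"])
p,im=grab("wrist");cv2.imwrite("w3_raw.png",im[:,:,::-1]);np.save("w3.npy",p,allow_pickle=True)
u,v=proj(p,[.497,.078,.035]);print(u,v,p["xyz"])
x0=int(np.clip(u-100,0,312));y0=int(np.clip(v-75,0,234));print(x0,y0)
save("w3.png",im[y0:y0+150,x0:x0+200],4)
_,sd=grab("side");cv2.imwrite("s3_raw.png",sd[:,:,::-1])
E
```

```text
5.85 [0.6035446  0.10959029 0.22279302] [ 5.89676214e-04 -1.35884534e-01  9.90724388e-01  4.82260828e-04]
257.19041550629163 75.89048066608443 [0.53605624 0.09025464 0.36491568]
157 0
```

View pics/w3.png

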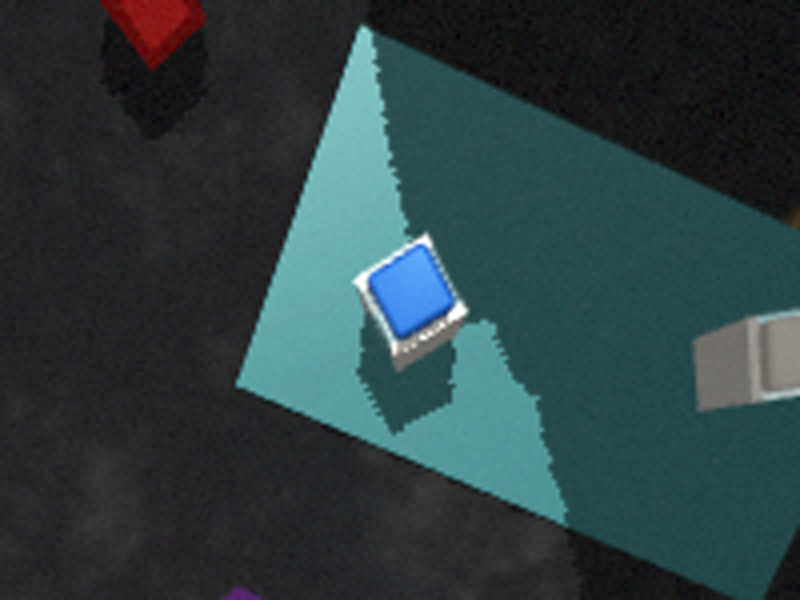

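The close view shows the cell's rim corners at (355,282), (428,237), (467,313) and (397,355), with an opaque whitish face below the (397,355)-(467,313) edge.

```bash
python3 - <<'E'
from h import *
p=np.load("w3.npy",allow_pickle=True).item()
C=np.array([onz(p,157+a/4,b/4,.059)[:2] for a,b in [(355,282),(428,237),(467,313),(397,355)]])
print(C.round(4),C.mean(0),[np.linalg.norm(C[i]-C[i-1]).round(4) for i in range(4)])
a=(C[3]-C[0]+C[2]-C[1]);b=(C[2]-C[3]+C[1]-C[0])
ya=np.degrees(np.arctan2(a[1],a[0]));yb=np.degrees(np.arctan2(b[1],b[0]));print("frost normal yaw(lower face)",ya,"other",yb)
im=cv2.imread("w3_raw.png");h=cv2.cvtColor(im,cv2.COLOR_BGR2HSV);m=cv2.inRange(h,(100,140,80),(125,255,255));m[100:]=0;m[:,:230]=0;m[:,290:]=0;m[:50]=0
r=cv2.minAreaRect(cv2.findNonZero(m));bx=np.array([onz(p,*q,.069)[:2] for q in cv2.boxPoints(r)]);d=bx[1]-bx[0];print("stopper",bx.mean(0),np.degrees(np.arctan2(d[1],d[0]))%90,np.linalg.norm(d))
cell=np.r_[C.mean(0)]
sc=vision.camera_params("scene")["xyz"];v=sc[:2]-cell;print("dir to scene cam",np.degrees(np.arctan2(v[1],v[0])));
v=vision.camera_params("side")["xyz"][:2]-cell;print("dir to side",np.degrees(np.arctan2(v[1],v[0])))
sd=cv2.imread("side0_raw.png")[170:240,180:230];s2=cv2.imread("scene0_raw.png")[210:265,250:290]
A=cv2.resize(sd,(400,560),interpolation=2);B=cv2.resize(s2,(400,560),interpolation=2);cv2.imwrite("pics/faces.png",np.hstack([A,B]))
E
```

```text
[[0.498  0.0658]
 [0.4823 0.0814]
 [0.4973 0.0966]
 [0.5125 0.0814]] [0.49753829 0.08129146] [np.float64(0.0213), np.float64(0.0222), np.float64(0.0213), np.float64(0.0215)]
frost normal yaw(lower face) 46.128741079667506 other 134.99463844085517
stopper [0.4973427  0.08058606] 44.37259537196792 0.017358790289968836
dir to scene cam 133.60837613325097
dir to side -89.58225417439981
```

View pics/faces.png

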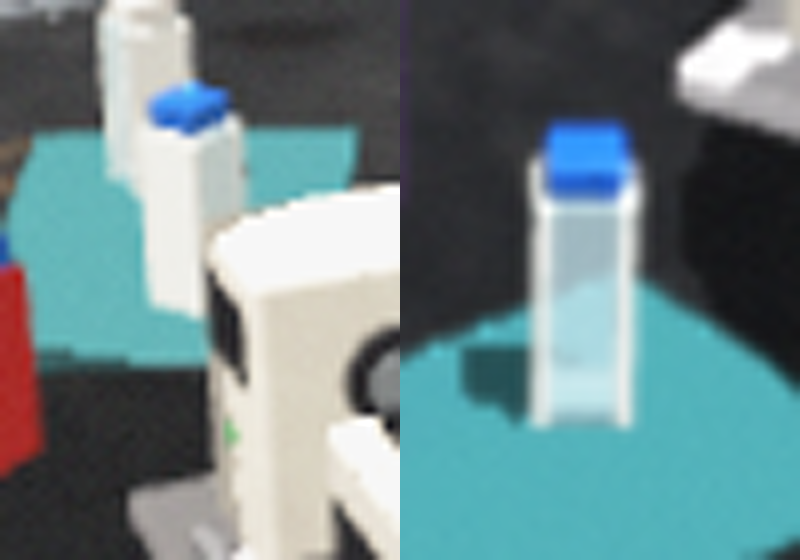

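The faces crop settles it. The scene view, looking along 134°, sees the clear window square-on at (585,300). The frosted faces' normals are therefore at about 45° and 225°. I'll close the fingers along 45°.

Call:
{"api": "apply_moves", "payload": {"travel": [[37, 0, 0], [37, 0, 0], [36, 0, 0], [0, 0, 10], [0, 0, 10]], "rotation": [[0, 0, 0], [0, 0, 0], [0, 0, 0], [0, 0, 8.59], [0, 0, 8.59]], "hand": [0.7, 0.7, 0.7, 0.7, 0.7]}}

```text
time: 6.45
tool_pos: [0.4953, 0.0746, 0.2044]
ee_rot: [0.001, 0.019, 1.0, 0.001]
force: [0.6, -0.0, 0.5]
width: 0.0601
grasp_force: 0.0
```

Call:
{"api": "apply_moves", "payload": {"travel": [[0, 0, 10], [0, 0, 10], [0, 0, 10], [0, 0, 10], [0, 0, 10]], "rotation": [[0, 0, 8.59], [0, 0, 8.59], [0, 0, 8.59], [0, 0, 8.59], [0, 0, 8.59]], "hand": [0.7, 0.7, 0.7, 0.7, 0.7]}}

```text
time: 6.95
tool_pos: [0.4958, 0.0747, 0.1533]
ee_rot: [0.0, 0.384, 0.923, 0.001]
force: [0.2, -0.1, -0.3]
width: 0.0595
grasp_force: 0.0
```

```bash
python3 - <<'E'
from h import *
p=np.load("w3.npy",allow_pickle=True).item()
print("red",onz(p,157+155/4,65/4,.0)[:2],"purple",onz(p,217,149,.066)[:2])
o=manip.get_obs();r=rot(o["ee_rot"]);print(o["time"],o["tool_pos"],r.as_matrix().round(3).tolist(),o["joint_pos"].round(2))
yx=r.apply([0,1,0]);print("tool y yaw",np.degrees(np.arctan2(yx[1],yx[0])))
print("delta tool mm",r.inv().apply(np.array([.4973,.0805,.020])-o["tool_pos"])*1000)
p,im=grab("wrist");cv2.imwrite("w4_raw.png",im[:,:,::-1]);save("w4.png",im[50:,100:420],2)
E
```

```text
red [ 0.44865634 -0.01238241] purple [0.58611304 0.05604321]
6.95 [0.49581229 0.07468849 0.15328737] [[-0.705, 0.709, 0.001], [0.709, 0.705, 0.001], [-0.0, 0.001, -1.0]] [ 0.54  0.14 -0.47 -0.   -0.95 -2.9 ]
tool y yaw 44.833082232543646
delta tool mm [  3.07518865   4.99292808 133.29337332]
```

View pics/w4.png

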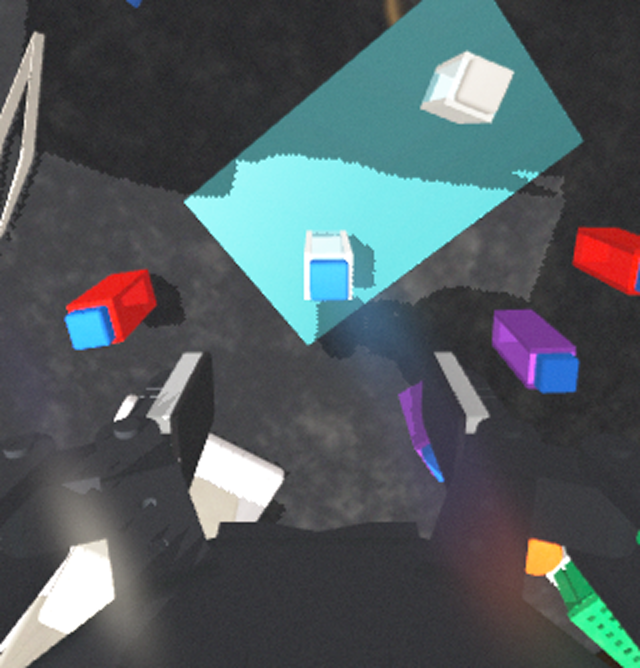

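The view shows the cell at (330,270) between the open fingers at (185,390) and (460,390). Its clear face looks up-image and its frosted sides face the fingers, as wanted.

```bash
python3 - <<'E'
from h import *
p=vision.camera_params("wrist");o=manip.get_obs();r=rot(o["ee_rot"])
im=cv2.imread("w4_raw.png");h=cv2.cvtColor(im,cv2.COLOR_BGR2HSV);m=cv2.inRange(h,(95,130,120),(125,255,255));m[205:]=0;m[:175]=0;m[:,:240]=0;m[:,290:]=0
c=cv2.boundingRect(cv2.findNonZero(m));R_=cv2.minAreaRect(cv2.findNonZero(m));print(c,R_)
X=onz(p,*R_[0],.069);print(X,r.inv().apply(np.array([X[0],X[1],.020])-o["tool_pos"])*1000)
E
```

```text
(255, 179, 32, 26) ((270.5, 191.5), (25.0, 31.0), 90.0)
[0.4999108  0.08392608 0.069     ] [  3.18119649  10.34325724 131.64581186]
```

Call:
{"api": "apply_moves", "payload": {"travel": [[3, 5, 25], [0, 0, 35], [0, 0, 35], [0, 0, 25], [0, 0, 13]], "rotation": [[0, 0, 0], [0, 0, 0], [0, 0, 0], [0, 0, 0], [0, 0, 0]], "hand": [0.7, 0.7, 0.7, 0.7, 0.7]}}

```text
time: 7.5
tool_pos: [0.4963, 0.08, 0.0187]
ee_rot: [-0.001, 0.38, 0.925, -0.001]
force: [0.3, 0.1, 0.2]
width: 0.0601
grasp_force: 0.0
```

Call:
{"api": "apply_moves", "payload": {"travel": [[0, 0, 0], [0, 0, 0], [0, 0, 0], [0, 0, 0], [0, 0, 0]], "rotation": [[0, 0, 0], [0, 0, 0], [0, 0, 0], [0, 0, 0], [0, 0, 0]], "hand": [0.6, 0.5, 0.45, 0.4, 0.35]}}

```text
time: 8.0
tool_pos: [0.4979, 0.0816, 0.0211]
ee_rot: [0.001, 0.38, 0.925, 0.001]
force: [-0.8, 0.6, -0.8]
width: 0.0301
grasp_force: 0.0
```

Call:
{"api": "apply_moves", "payload": {"travel": [[0, 0, 0], [0, 0, 0], [0, 0, 0], [0, 0, 0], [0, 0, 0]], "rotation": [[0, 0, 0], [0, 0, 0], [0, 0, 0], [0, 0, 0], [0, 0, 0]], "hand": [0.3, 0.25, 0.2, 0.1, 0]}}

```text
time: 8.5
tool_pos: [0.4976, 0.0814, 0.0208]
ee_rot: [0.0, 0.38, 0.925, 0.0]
force: [-1.4, 0.3, 6.5]
width: 0.0213
grasp_force: 58.3
```

```bash
python3 - <<'E'
from h import *
o=manip.get_obs();r=rot(o["ee_rot"]);y=r.apply([0,1,0]);print(o["time"],o["tool_pos"],np.degrees(np.arctan2(y[1],y[0])),o["width"],o["grasp_force"],o["force"])
p,im=grab("wrist");cv2.imwrite("w5_raw.png",im[:,:,::-1]);save("w5.png",im[180:330,160:360],4)
E
```

```text
8.5 [0.49759997 0.08139428 0.02077317] 45.28624941841257 0.02132036016876919 58.336302638053894 [-1.40097852  0.27012931  6.50800092]
```

View pics/w5.png

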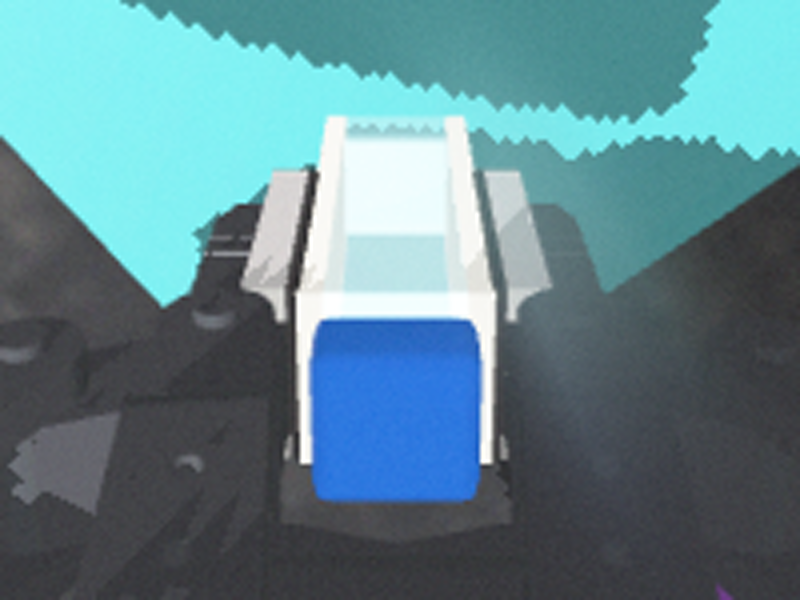

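The grasp is square: pads sit only on the white frosted edges (255,235) and (520,235), and the clear window between them (395,220) is untouched. Now I'll lift, then carry it over the gap.

```bash
python3 - <<'E'
from h import *
p=vision.camera_params("wrist");o=manip.get_obs();r=rot(o["ee_rot"])
for v in (292,465):
    X=onz(p,160+397/4,180+v/4,.059);print(r.inv().apply(X-o["tool_pos"])*1000)
E
```

```text
[ 10.82391924  -0.04125011 -38.20995413]
[-1.14409844e+01 -2.98996047e-02 -3.82053592e+01]
```

Call:
{"api": "apply_moves", "payload": {"travel": [[0, 0, -15], [0, 0, -30], [0, 0, -40], [0, 0, -45], [-31, -19, 0]], "rotation": [[0, 0, 0], [0, 0, 0], [0, 0, 0], [0, 0, 0], [0, 0, 0]], "hand": [0, 0, 0, 0, 0]}}

```text
time: 9.05
tool_pos: [0.5098, 0.049, 0.1566]
ee_rot: [0.004, 0.378, 0.926, 0.004]
force: [0.8, 0.2, -0.8]
width: 0.0215
grasp_force: 58.9
```

Call:
{"api": "apply_moves", "payload": {"travel": [[-31, -19, 0], [-31, -19, 0], [-31, -19, 0], [-31, -19, 0], [-31, -19, 0]], "rotation": [[0, 0, 0], [0, 0, 0], [0, 0, 0], [0, 0, 0], [0, 0, 0]], "hand": [0, 0, 0, 0, 0]}}

```text
time: 9.55
tool_pos: [0.5494, -0.132, 0.1502]
ee_rot: [-0.0, 0.38, 0.925, 0.0]
force: [0.3, 0.6, -0.1]
width: 0.0215
grasp_force: 58.9
```

Call:
{"api": "apply_moves", "payload": {"travel": [[-31, -19, 0], [0, 0, 0], [0, 0, 0], [0, 0, 0], [0, 0, 0]], "rotation": [[0, 0, 0], [0, 0, 7.5], [0, 0, 7.5], [0, 0, 7.5], [0, 0, 7.4]], "hand": [0, 0, 0, 0, 0]}}

```text
time: 10.05
tool_pos: [0.5577, -0.1661, 0.1499]
ee_rot: [-0.0, 0.609, 0.794, -0.0]
force: [-0.8, 0.4, -0.7]
width: 0.0209
grasp_force: 58.7
```

```bash
python3 - <<'E'
from h import *
o=manip.get_obs();r=rot(o["ee_rot"]);y=r.apply([0,1,0]);print(o["time"],o["tool_pos"],np.degrees(np.arctan2(y[1],y[0])),o["width"],o["grasp_force"],o["joint_pos"].round(2))
p,im=grab("wrist");cv2.imwrite("w6_raw.png",im[:,:,::-1]);np.save("w6.npy",p,allow_pickle=True);save("w6.png",im,1.5)
E
```

```text
10.05 [ 0.55769077 -0.16606442  0.14988713] 15.03030921528481 0.0209443353741989 58.70122253894806 [ 0.05  0.27 -0.31 -0.   -0.99 -2.93]
```

View pics/w6.png

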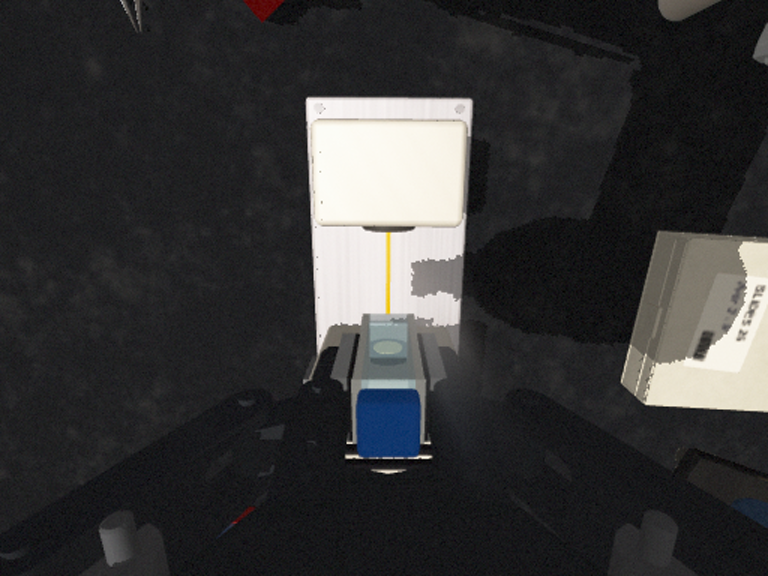

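This view shows the cell over the gap: yellow line at column 388 (rows 232-312), base end edge (307,98)-(472,98), detector top (312,121) to (467,225), stopper at (388,425).

```bash
python3 - <<'E'
from h import *
p=np.load("w6.npy",allow_pickle=True).item(); im=cv2.imread("w6_raw.png");o=manip.get_obs();r=rot(o["ee_rot"])
hsv=cv2.cvtColor(im,cv2.COLOR_BGR2HSV)
m=cv2.inRange(hsv,(18,120,100),(35,255,255)); m[:156]=0;m[207:]=0;m[:,:245]=0;m[:,275:]=0
v,u=np.nonzero(m);P=np.array([onz(p,a,b,.0125)[:2] for a,b in zip(u,v)])
d=cv2.fitLine(P.astype(np.float32),cv2.DIST_L2,0,.01,.01).ravel();yaw=np.degrees(np.arctan2(d[1],d[0]))%180-90
print("line",len(u),P.mean(0),yaw)
s=lambda a:(a[0]/1.5,a[1]/1.5)
f=lambda c,z:onz(p,*s(c),z)[:2]
B=[f((307,98),.012),f((472,98),.012)];print("base end",B,np.linalg.norm(B[1]-B[0]));e=B[0]-B[1];e=e if e[0]>0 else -e;print("yaw",np.degrees(np.arctan2(e[1],e[0])))
T=np.array([f(c,.097) for c in [(312,121),(467,121),(468,225),(315,225)]]);print("det sizes",np.linalg.norm(T[1]-T[0]),np.linalg.norm(T[2]-T[1]))
Y=np.array([-np.sin(np.radians(15.2)),np.cos(np.radians(15.2))])
for n,O2 in [("base",np.mean(B,0)-.115*Y),("det",T.mean(0)-.067*Y)]:
    print(n,O2,"tool mm",r.inv().apply(np.r_[O2,.0608]-o["tool_pos"])*1000)
print("line at origin offset (tool)",r.inv().apply(np.r_[P.mean(0),0]-o["tool_pos"])*1000)
E
```

```text
line 120 [ 0.55825453 -0.17006679] 14.207878
base end [array([ 0.47746531, -0.0691688 ]), array([ 0.58037248, -0.04155464])] 0.10654776098695411
yaw 15.020913130731316
det sizes 0.07074674610989823 0.04745875143708735
base [ 0.55907065 -0.16633862] tool mm [-0.7383976   1.28671675 89.12853923]
det [ 0.55885236 -0.16532932] tool mm [ 0.29332364  1.3299945  89.12888208]
line at origin offset (tool) [ -4.16221827  -0.40195996 149.92846653]
```

Alignment is within about a millimetre and a degree. I'm descending 89 mm to put the window centre at z = 65 mm.

Call:
{"api": "apply_moves", "payload": {"travel": [[0, 0.5, 20], [0, 0, 20], [0, 0, 20], [0, 0, 20], [0, 0, 9]], "rotation": [[0, 0, 0], [0, 0, 0], [0, 0, 0], [0, 0, 0], [0, 0, 0]], "hand": [0, 0, 0, 0, 0]}}

```text
time: 10.6
tool_pos: [0.5572, -0.1656, 0.0593]
ee_rot: [-0.001, 0.605, 0.796, -0.001]
force: [0.8, -0.1, -0.4]
width: 0.0214
grasp_force: 58.7
```

Call:
{"api": "apply_moves", "payload": {"travel": [[0, 0, 0], [0, 0, 0], [0, 0, 0], [0, 0, 0], [0, 0, 0]], "rotation": [[0, 0, 0], [0, 0, 0], [0, 0, 0], [0, 0, 0], [0, 0, 0]], "hand": [0, 0, 0, 0, 0]}}

```text
time: 11.1
tool_pos: [0.5589, -0.1658, 0.062]
ee_rot: [0.0, 0.606, 0.795, 0.0]
force: [-0.5, -0.3, -1.0]
width: 0.0212
grasp_force: 58.7
```

```bash
python3 - <<'E'
from h import *
o=manip.get_obs();r=rot(o["ee_rot"]);y=r.apply([0,1,0]);print(o["time"],o["tool_pos"],np.degrees(np.arctan2(y[1],y[0])),r.apply([0,0,1]),o["width"],o["grasp_force"],o["force"])
_,a=grab("side");_,b=grab("scene")
k=lambda i:cv2.resize(i,None,fx=2.8,fy=2.8,interpolation=2)
save("fin.png",np.hstack([k(a[160:300,170:310]),k(b[130:270,260:400])]))
E
```

```text
11.1 [ 0.55889299 -0.16575412  0.06203991] 15.373555592640491 [ 1.23680023e-03  2.26656814e-05 -9.99999235e-01] 0.021168820844518363 58.73429596424103 [-0.47165427 -0.33471482 -0.9632795 ]
```

View pics/fin.png

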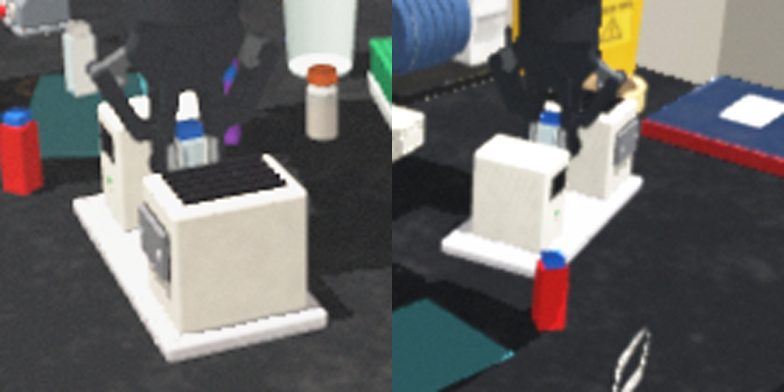

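The final picture shows the drawer plate flush with the housing (155,240) and the cell held between lamp and detector at (190,145). The commanded lift was 41 mm where 40 was wanted, so I'll lower it 1 mm and hand in.

Call:
{"api": "apply_moves", "payload": {"travel": [[0, 0, 1], [0, 0, 0], [0, 0, 0], [0, 0, 0], [0, 0, 0]], "rotation": [[0, 0, 0], [0, 0, 0], [0, 0, 0], [0, 0, 0], [0, 0, 0]], "hand": [0, 0, 0, 0, 0]}}

```text
time: 11.7
tool_pos: [0.5585, -0.1658, 0.0603]
ee_rot: [-0.0, 0.606, 0.795, -0.0]
force: [0.3, -0.1, -0.3]
width: 0.0212
grasp_force: 58.7
```

```bash
python3 -c "
from workcell import manip
o=manip.get_obs();print(o['tool_pos'],o['grasp_force']);print(manip.close_job())"
```

```text
[ 0.55848666 -0.1657638   0.06027381] 58.734617829322815
the job is handed in; nothing more can be done
None
```

I handed the job in at 11.7 s: the drawer is shut, and the blue-stoppered cell is held by its frosted faces, upright and square in the beam midway, within about 1–2 mm by my measurements; the hand-in gave no verdict.

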